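# File the spacing bars by length in the printer's trays

## Robot

A 6-joint arm with a two-finger parallel gripper is mounted at the origin on the work surface. World frame = base frame: x ahead of the robot, y to its left, z up, the work surface at z = 0. Lengths are in m, angles in rad, forces in N, time in s.
With the tool pointing down it reaches from about 0.375 to 0.9 m from the base axis. Payload 3.1 kg.
Tool frame: the origin (TCP) lies on the centre line of the jaws, within the pads' length; the fingertips stand 19 mm ahead of it and the grasp point (between the pads) is the TCP; z points along the fingers, y is the line along which they close (so a half turn about z gives the same grasp; the last joint's range is limited). The gripper opens to 85 mm and grips with 20 to 120 N. Pads are 22 mm wide; open, the fingers measure 114 mm over their backs; the gripper's body (76 mm by 85 mm) begins 54 mm behind the grasp point. The pads swing forward as they close: fully open they stand 13 mm farther back than shut.
Start: joints at [1.159, 0.527, 1.433, -0, 1.181, -0.178], TCP at [0.144, 0.608, 0.25] pointing down, gripper open.
Joint ranges: [-3.08, 3.08], [-0.75, 2.2], [0.22, 2.44], [-1.43, 4.57], [0, 2.65], [-2.85, 2.85]. Speed limits (rad/s): [2.79, 2.79, 3.14, 3.14, 3.14, 3.14].

## Interface

Orientations are given as a unit quaternion [x, y, z, w].
In Python, from station import manip, cams, sign_off gives the robot as it stands.
- The arm moves only by the tool carry_out, never from a script. Its argument "targets" is a list that holds one entry, the list of rows, each a list of 7 numbers: the shift along the tool's x, y, z in cm, then the turn, a rotation vector about the tool's x, y, z in degrees, then the finger opening in cm, from 0 to 8.54. A call has 1 to 12 rows; each row is the pose to reach, as a shift and turn from the pose commanded when the call began, along the tool's axes at that moment; what a row does not reach only later rows make up. A row lasts 1/12 s, in which the tool goes at most 41.7 mm and 7.16 degrees, less where a joint would pass 70% of its speed; a pose out of reach is approached as far as the arm can. A call with a gripper value outside its range is refused whole. The fingers move at their own pace and stop on an object; "force" is the grip in N (left out, the last holds). Time passes only in rows, so rows that repeat a pose let the fingers close. It gives the time, the measured TCP pose, the force, the opening and the grip force at its end, in the units of the state.
- manip.sense(): the state, without advancing time (a new reading comes with each control period).
- cams.snapshot(name): name is "scene" or "top"; returns the picture (400x640x3 uint8, red, green, blue); there is no depth.
- cams.camera_info(name): a dict with "K" (3x3 intrinsics, pixels), "k1" (the pictures are not rectified: a ray, as slopes to the right and down, at radius r is drawn at 1 + k1 r^2 times it, then the intrinsics apply), "T" (4x4, takes a point from camera to world coordinates). Camera axes: x right, y down, z forward; pixel columns grow to the right and rows downward; lengths in m; the calibration is good to about 2 mm. A picture is of the moment at which its call begins. camera_info takes no time and is no camera call.
- sign_off(): hands the job in; it is judged then, once.
The state is a dict: "t": time; "q": joint angles; "qd": joint speeds; "tau": joint torques, N m; "tcp_pos": TCP position; "tool_rot": TCP orientation; "force": force on the tool from outside, world axes, zero at the start; "ft_torque": the same for the moment, N m; "finger_gap": opening from 0.0 (shut) to 1.0 (fully open); "gripper_force": force on a finger pad.
Only numpy, scipy, OpenCV 4.12 (cv2) and the standard library are available. Lean on these libraries where they do the work, as an engineer would, in place of code of your own. Each camera call takes 0.05 s, during which the arm holds its last target. There are 200 camera calls.

## Task

Sort the six aluminium spacing bars by length into the three wooden trays, each in the tray whose lane is just wide enough for it to lie across: two short bars in the narrow tray, two medium in the middle-width one, two long in the wide one. A short bar has been misfiled in the wide tray and must be moved to its own; each bar must end lying flat on its tray's floor, squarely across the lane. Leave the ink tin, the wooden block, the T-shaped key and the composing stick where they are.

Things in the scene. Friction and masses are not known exactly. Their poses are not given: they have to be found in the camera images.
- rack: fixed dark wooden board, 156 (x) x 336 (y) x 6 mm high, on which the three trays stand side by side in any order; origin at the centre of its underside. In each tray two bars fit along tray y, about 30 mm either side of its middle along x; that leaves some 26 mm at the end walls and 43 mm between the bars for the fingers: open them no more than about 34 mm there
- tray_narrow: fixed open wooden tray for the 42 mm bars, its lane 54 mm wide inside (along its y) and 130 mm long inside (along x), walls 6 mm thick, floor 5 mm thick, 17 mm high overall; origin at the centre of its underside, 6 mm above the table (tray floor 11 mm, wall tops 23 mm above the table)
- tray_middle: fixed open wooden tray for the 63 mm bars, its lane 75 mm wide inside (along its y) and 130 mm long inside (along x), walls 6 mm thick, floor 5 mm thick, 17 mm high overall; origin at the centre of its underside, 6 mm above the table (tray floor 11 mm, wall tops 23 mm above the table)
- tray_wide: fixed open wooden tray for the 84 mm bars, its lane 96 mm wide inside (along its y) and 130 mm long inside (along x), walls 6 mm thick, floor 5 mm thick, 17 mm high overall; origin at the centre of its underside, 6 mm above the table (tray floor 11 mm, wall tops 23 mm above the table)
- bar_short_a: plain aluminium spacing bar 42 mm long (its x axis), square section 17 x 17 mm, origin at its centre, 33 g or so; starts lying on the table
- bar_short_b: plain aluminium spacing bar 42 mm long (its x axis), square section 17 x 17 mm, origin at its centre, 33 g or so; starts misfiled in the wide tray
- bar_medium_a: plain aluminium spacing bar 63 mm long (its x axis), square section 17 x 17 mm, origin at its centre, 49 g or so; starts lying on the table
- bar_medium_b: plain aluminium spacing bar 63 mm long (its x axis), square section 17 x 17 mm, origin at its centre, 49 g or so; starts lying on the table
- bar_long_a: plain aluminium spacing bar 84 mm long (its x axis), square section 17 x 17 mm, origin at its centre, 66 g or so; starts lying on the table
- bar_long_b: plain aluminium spacing bar 84 mm long (its x axis), square section 17 x 17 mm, origin at its centre, 66 g or so; starts already in its own wide tray
- ink_tin: bystander: round steel ink tin, 76 mm diameter, 56 mm high, loose; origin at the centre of its underside
- planer: bystander: wooden planer block 60 x 60 x 45 mm high, loose; origin at the centre of its underside
- quoin_key: bystander: steel T-shaped key lying flat, shaft 90 mm along its y, 50 mm crossbar along x at the +y end, 12 mm high, loose; origin under the middle of the shaft
- stick: bystander: composing stick, a small three-sided steel tray 110 (x) x 45 (y) mm with a brass slide across it, 19 mm high, loose; origin at the centre of its underside

How it is judged:
By the outcome, as a careful person would: the job done as asked, in the order asked, and still so for the second after the job is handed in, with the robot touching nothing.
It also fails if it takes over 72 s, if anything falls off the work surface, if the arm or the gripper's body presses on something with over 40 N, if the wrist force passes 120 N, or if a joint passes its speed limit or range.

## Working session

There is one attempt and no reset: what is moved stays moved. The work goes in short steps, Python scripts to look and compute and a tool call to move; the robot and the scene stay as the last step left them, time stands still between calls to the robot, and variables do not carry over. Pictures are saved under pics/ and viewed, at most 10 in all, crops included, and the job is handed in when it is done.

Besides the shell and the picture viewer there is one more tool, called as name(argument=value, ...), one argument or row to a line, values as JSON. carry_out: Moves the arm, as the interface text tells. Its arguments: {"type":"object","properties":{"targets":{"type":"array"},"force":{"type":"number"}},"required":["targets"]}

```bash
mkdir -p pics; ls
python3 - <<'E'
from station import manip,cams
import cv2,numpy as np
np.set_printoptions(precision=4,suppress=True)
for n in("scene","top"):
    im=cams.snapshot(n);cv2.imwrite(f"pics/{n}0.png",im[:,:,::-1]);c=cams.camera_info(n);print(n,c)
s=manip.sense();print({k:s[k] for k in("t","q","tcp_pos","tool_rot","finger_gap")})
E
```

```text
pics
scene {'K': array([[457.3929,   0.    , 316.7491],
       [  0.    , 457.3929, 195.3515],
       [  0.    ,   0.    ,   1.    ]]), 'k1': 0.04656567248613736, 'T': array([[-0.4272,  0.7775, -0.4615,  1.0729],
       [ 0.9042,  0.3665, -0.2195,  0.2787],
       [-0.0015, -0.511 , -0.8596,  1.0677],
       [ 0.    ,  0.    ,  0.    ,  1.    ]])}
top {'K': array([[482.5225,   0.    , 322.3211],
       [  0.    , 482.5225, 197.8743],
       [  0.    ,   0.    ,   1.    ]]), 'k1': -0.007958871334012909, 'T': array([[-0.0345, -0.9774,  0.2085,  0.3084],
       [-0.9994,  0.0342, -0.0048,  0.0208],
       [-0.0024, -0.2085, -0.978 ,  1.0765],
       [ 0.    ,  0.    ,  0.    ,  1.    ]])}
{'t': 0.1, 'q': array([ 1.1595,  0.5284,  1.4338, -0.    ,  1.1814, -0.1785]), 'tcp_pos': array([0.1439, 0.6076, 0.2494]), 'tool_rot': array([ 0.1161,  0.9932, -0.001 , -0.0003]), 'finger_gap': 1.0004943976929854}
```

View pics/scene0.png

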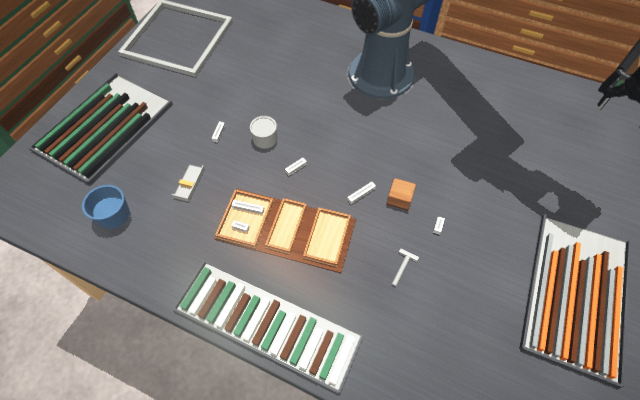

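View pics/top0.png

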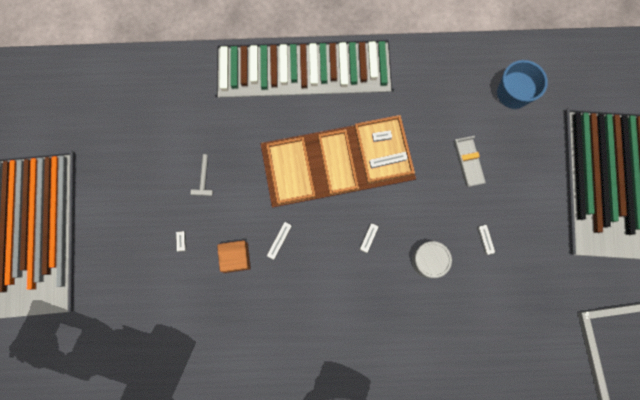

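The scene view shows the rack at about (285,230), with the wide tray at its left holding the long bar (248,207) and the short bar (240,227). The narrow tray is in the middle and the middle-width tray at the right. In the top view the loose bars are a short at (180,241), a medium at (369,238), a medium or long at (279,240), and one at (487,239). I'll enlarge the bars and trays next.

```bash
cat > h.py <<'E'
import cv2,numpy as np
from station import cams
np.set_printoptions(precision=4,suppress=True)
def crop(im,u,v,w,h,k):
    "crop with left-top pixel u,v; ticks each 5 px"
    c=cv2.resize(im[v:v+h,u:u+w],None,fx=k,fy=k,interpolation=cv2.INTER_CUBIC)
    for i in range(0,w,5):
        cv2.line(c,(int((i+.5)*k),0),(int((i+.5)*k),4 if (u+i)%10 else 9),(0,0,255),1)
        if (u+i)%10==0: cv2.putText(c,str(u+i),(int(i*k),18),0,.32,(0,255,255),1)
    for i in range(0,h,5):
        cv2.line(c,(0,int((i+.5)*k)),(4 if (v+i)%10 else 9,int((i+.5)*k)),(0,0,255),1)
        if (v+i)%10==0: cv2.putText(c,str(v+i),(10,int((i+.5)*k)+4),0,.32,(0,255,255),1)
    return c
def ray(n,p):
    c=cams.camera_info(n);K,T,k1=c["K"],c["T"],c["k1"]
    d=(np.array(p,float)-K[:2,2])/[K[0,0],K[1,1]];s=d.copy()
    for _ in range(20): s=d/(1+k1*(s@s))
    return T[:3,3],T[:3,:3]@np.r_[s,1]
def on_z(n,p,z):
    o,d=ray(n,p);return o+d*(z-o[2])/d[2]
def tri(pt,ps):
    "least-squares crossing of top and scene rays; returns point, gap (m)"
    A=np.zeros((3,3));b=np.zeros(3);L=[]
    for n,p in(("top",pt),("scene",ps)):
        o,d=ray(n,p);d=d/np.linalg.norm(d);M=np.eye(3)-np.outer(d,d);A+=M;b+=M@o;L.append((o,M))
    x=np.linalg.solve(A,b);return x,max(np.linalg.norm(M@(x-o)) for o,M in L)
def proj(n,X):
    c=cams.camera_info(n);K,T,k1=c["K"],c["T"],c["k1"]
    q=T[:3,:3].T@(np.array(X)-T[:3,3]);s=q[:2]/q[2];s=s*(1+k1*(s@s));return K[[0,1],[0,1]]*s+K[:2,2]
E
python3 - <<'E'
from h import *
t=cv2.imread("pics/top0.png");s=cv2.imread("pics/scene0.png")
T=[(180,241),(279,240),(369,238),(487,239),(382,136),(388,160)]
S=[]
for p in T:
    q=proj("scene",on_z("top",p,.017 if p[1]>200 else .028));S.append(q.round().astype(int))
print(S)
tl=[crop(t,u-20,v-20,40,40,5) for u,v in T]; sl=[crop(s,u-20,v-20,40,40,5) for u,v in S]
m=np.vstack([np.hstack(r) for r in((tl[0],sl[0],tl[1],sl[1]),(tl[2],sl[2],tl[3],sl[3]),(tl[4],sl[4],tl[5],sl[5]))])
cv2.imwrite("pics/bars.png",m)
a=crop(t,258,110,160,100,5);cv2.imwrite("pics/rt.png",a)
cv2.imwrite("pics/rs.png",crop(s,212,185,150,90,5))
E
```

```text
[array([440, 223]), array([362, 190]), array([297, 164]), array([218, 129]), array([241, 223]), array([249, 204])]
```

View pics/bars.png

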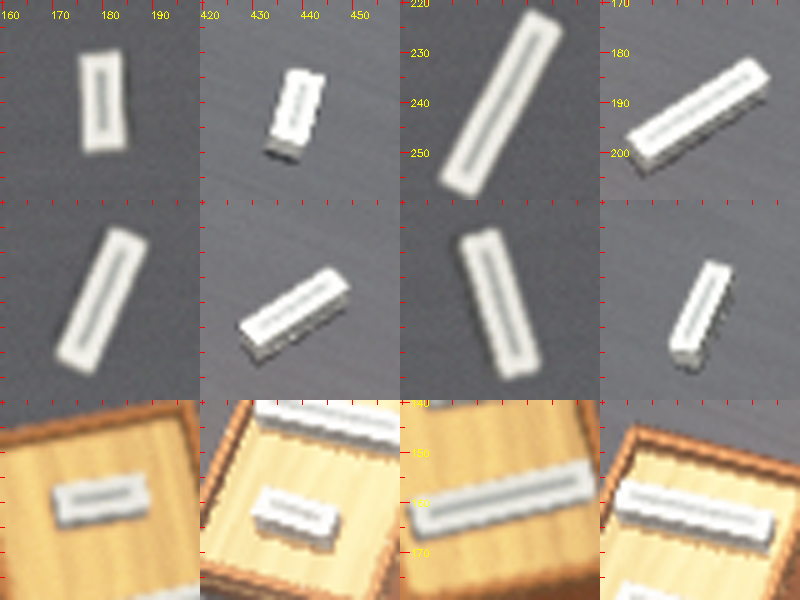

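View pics/rt.png

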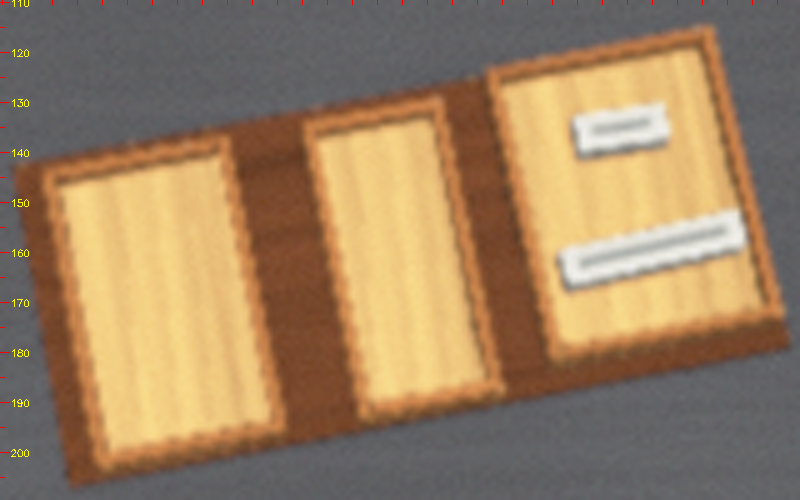

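View pics/rs.png

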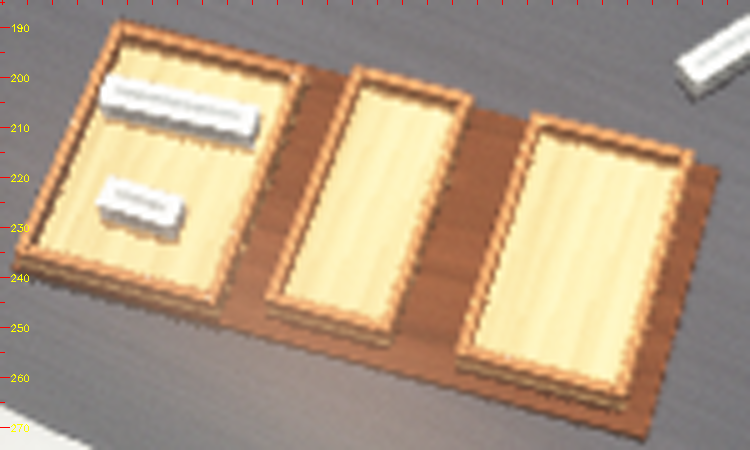

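The crops show four loose bars: a short, a long, and two mediums. The trays from left to right in the top view are middle, narrow and wide, and the wide one holds short_b and long_b. I'm using the grooves and tray corners to triangulate.

```bash
cat > m.py <<'E'
from h import *
# name, top offset, groove ends in tile; scene offset, groove centre in tile
B={"short_a":((160,221),(100,70),(103,133),(420,203),(98,106)),
"long_a":((259,220),(136,36),(67,169),(342,170),(97,106)),
"med_a":((349,218),(124,47),(82,156),(277,144),(95,106)),
"med_b":((467,219),(82,48),(119,157),(198,109),(101,106)),
"short_b":((258,110),(592,130),(652,123),(212,185),(140,200)),
"long_b":((258,110),(580,263),(728,229),(212,185),(178,106))}
f=lambda o,p:np.array(o)+np.array(p)/5-.5
for k,(o,a,b,so,c) in B.items():
    a,b=f(o,a),f(o,b);X,e=tri((a+b)/2,f(so,c));z=.017 if k not in("short_b","long_b") else .028
    P,Q=on_z("top",a,z),on_z("top",b,z);C=on_z("top",(a+b)/2,z);D=on_z("scene",f(so,c),z)
    print(k,"tri mm",(X*1e3).round(1),"gap",round(e*1e3,1),"top@z",(C[:2]*1e3).round(1),"scene@z",(D[:2]*1e3).round(1),"yaw",np.degrees(np.arctan2(*(Q-P)[[1,0]])).round(1)%180)
T={"middle":(87,[(45,180),(228,138),(285,428),(102,470)],[(630,400),(458,352),(533,113),(694,153)]),
"narrow":(66,[(305,125),(440,97),(503,390),(363,422)],[(391,335),(267,300),(357,67),(472,97)]),
"wide":(108,[(490,70),(713,27),(785,315),(553,362)],[(216,302),(17,247),(119,20),(303,70)])}
for k,(w,t,s) in T.items():
    R=[tri(f((258,110),a),f((212,185),b)) for a,b in zip(t,s)];P=np.array([r[0] for r in R])*1e3
    L=lambda i,j:np.linalg.norm(P[i]-P[j]).round(1)
    A=lambda i,j:np.degrees(np.arctan2(*(P[i]-P[j])[[1,0]])).round(1)
    print(k,"c",P.mean(0).round(1),"z",P[:,2].round(0),"gap",[round(r[1]*1e3,1) for r in R],"x-sides",L(0,3),L(1,2),"y-sides",L(0,1),L(3,2),w,"yaw",A(0,3),A(1,2),A(0,1)-90,A(3,2)-90)
E
python3 m.py
```

```text
short_a tri mm [449.2 332.4  14.5] gap 1.6 top@z [448.5 333.2] scene@z [451.5 330.8] yaw 4.199999999999989
long_a tri mm [443.5 113.1  15.4] gap 1.9 top@z [442.7 114.8] scene@z [445.1 111.6] yaw 151.5
med_a tri mm [441.5 -85.9  12.7] gap 1.0 top@z [440.6 -84.4] scene@z [444.3 -85.4] yaw 156.0
med_b tri mm [ 429.5 -345.2   15.3] gap 1.3 top@z [ 428.9 -343.3] scene@z [ 430.7 -345.6] yaw 13.0
short_b tri mm [ 675.6 -127.    26.2] gap 1.3 top@z [ 674.4 -125.5] scene@z [ 676.6 -127.7] yaw 95.0
long_b tri mm [ 618.7 -138.1   24.2] gap 1.0 top@z [ 617.2 -136.5] scene@z [ 620.5 -137.6] yaw 101.4
middle c [602.1  85.2  16.8] z [12. 18. 20. 16.] gap [np.float64(0.1), np.float64(0.7), np.float64(1.6), np.float64(0.3)] x-sides 140.6 139.7 y-sides 87.4 85.5 87 yaw 10.2 9.4 10.200000000000003 10.799999999999997
narrow c [619.5 -23.8  17.6] z [17. 20. 19. 15.] gap [np.float64(0.2), np.float64(0.8), np.float64(0.7), np.float64(1.3)] x-sides 142.6 141.5 y-sides 64.3 64.1 66 yaw 9.1 9.0 9.400000000000006 10.400000000000006
wide c [ 645.9 -131.3   20.2] z [20. 22. 21. 17.] gap [np.float64(0.2), np.float64(0.6), np.float64(0.3), np.float64(1.9)] x-sides 140.8 140.8 y-sides 106.0 105.6 108 yaw 9.6 9.4 9.099999999999994 9.099999999999994
```

```bash
cat > p.py <<'E'
import sys,json
from h import *
from station import manip
from scipy.spatial.transform import Rotation as R
def rot(yaw): # tool down, tool y at world angle yaw (deg)
    a=np.radians(yaw);y=np.array([np.cos(a),np.sin(a),0]);z=np.array([0,0,-1.]);return R.from_matrix(np.c_[np.cross(y,z),y,z])
def plan(calls):
    "calls: lists of (x,y,z mm,yaw deg); each call starts where the last ended"
    s=manip.sense();p,r=s["tcp_pos"],R.from_quat(s["tool_rot"])
    print("t",round(s["t"],2),"at",(p*1e3).round(1),"gap",round(s["finger_gap"],3),"F",s["force"].round(1))
    for i,c in enumerate(calls):
        for w in c:
            q=rot(w[3]);print(i,w,"->",np.r_[r.inv().apply(np.array(w[:3])/1e3-p)*100,np.degrees((r.inv()*q).as_rotvec())].round(2).tolist())
        p,r=np.array(w[:3])/1e3,q
E
python3 -c "
from p import *
plan([[(450,332,120,94.2)],[(450,332,27,94.2)],[(450,332,23,94.2)],[(450,332,120,94.2)],[(649,-18.7,120,9.7)],[(649,-18.7,35.5,9.7)]])"
```

```text
t 0.1 at [143.9 607.6 249.4] gap 1.0 F [-0.3  0.1 -0.4]
0 (450, 332, 120, 94.2) -> [-36.14, -19.73, 12.97, -0.11, -0.04, -17.54]
1 (450, 332, 27, 94.2) -> [0.0, 0.0, 9.3, 0.0, 0.0, 0.0]
2 (450, 332, 23, 94.2) -> [0.0, 0.0, 0.4, 0.0, 0.0, 0.0]
3 (450, 332, 120, 94.2) -> [0.0, 0.0, -9.7, 0.0, 0.0, 0.0]
4 (649, -18.7, 120, 9.7) -> [-17.28, -36.43, 0.0, 0.0, 0.0, 84.5]
5 (649, -18.7, 35.5, 9.7) -> [0.0, 0.0, 8.45, 0.0, 0.0, 0.0]
```

carry_out(
  targets=[
    [[-36.15, -19.75, 12.95, 0, 0, -17.5, 3.4], [-36.15, -19.75, 12.95, 0, 0, -17.5, 3.4], [-36.15, -19.75, 12.95, 0, 0, -17.5, 3.4], [-36.15, -19.75, 12.95, 0, 0, -17.5, 3.4], [-36.15, -19.75, 12.95, 0, 0, -17.5, 3.4], [-36.15, -19.75, 12.95, 0, 0, -17.5, 3.4], [-36.15, -19.75, 12.95, 0, 0, -17.5, 3.4], [-36.15, -19.75, 12.95, 0, 0, -17.5, 3.4], [-36.15, -19.75, 12.95, 0, 0, -17.5, 3.4], [-36.15, -19.75, 12.95, 0, 0, -17.5, 3.4], [-36.15, -19.75, 12.95, 0, 0, -17.5, 3.4], [-36.15, -19.75, 12.95, 0, 0, -17.5, 3.4]],
  ],
  force=40,
)

```text
t: 1.1
tcp_pos: [0.4533, 0.3295, 0.1191]
tool_rot: [-0.034, 0.999, -0.001, -0.0]
force: [0.5, 0.2, -0.9]
finger_gap: 0.403
gripper_force: 0.0
```

carry_out(
  targets=[
    [[0, 0, 3, 0, 0, 0, 3.4], [0, 0, 6, 0, 0, 0, 3.4], [0, 0, 8, 0, 0, 0, 3.4], [0, 0, 9.3, 0, 0, 0, 3.4], [0, 0, 9.3, 0, 0, 0, 3.4], [0, 0, 9.3, 0, 0, 0, 3.4]],
  ],
)

```text
t: 1.6
tcp_pos: [0.4492, 0.3329, 0.0274]
tool_rot: [-0.037, 0.999, -0.0, -0.001]
force: [-0.4, 0.3, 0.1]
finger_gap: 0.4
gripper_force: 0.0
```

No contact, so I'm going lower and closing.

carry_out(
  targets=[
    [[0, 0, 0.4, 0, 0, 0, 3.4], [0, 0, 0.4, 0, 0, 0, 3.4], [0, 0, 0.4, 0, 0, 0, 1.2], [0, 0, 0.4, 0, 0, 0, 1.2], [0, 0, 0.4, 0, 0, 0, 1.2], [0, 0, 0.4, 0, 0, 0, 1.2], [0, 0, 0.4, 0, 0, 0, 1.2]],
  ],
)

```text
t: 2.18
tcp_pos: [0.4509, 0.3329, 0.0249]
tool_rot: [-0.036, 0.999, 0.0, 0.001]
force: [-1.0, -0.1, 6.2]
finger_gap: 0.187
gripper_force: 40.2
```

Run:
```python
from h import *
s=cams.snapshot("scene")[:,:,::-1];t=cams.snapshot("top")[:,:,::-1]
cv2.imwrite("pics/g1.png",np.hstack([crop(s,400,180,80,80,5),crop(t,140,200,80,80,5)]))
```

```text
(no output)
```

View pics/g1.png

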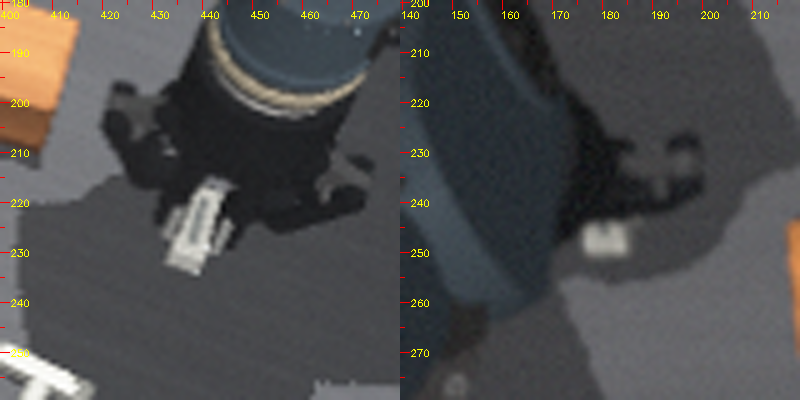

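The short bar is gripped across its middle, at scene (440,224). The fingertips are just touching the table, so from here on I'll grasp about 3 mm higher. Next I lift and transfer.

carry_out(
  targets=[
    [[0, 0, -2, 0, 0, 0, 1.2], [0, 0, -5, 0, 0, 0, 1.2], [0, 0, -8, 0, 0, 0, 1.2], [0, 0, -9.7, 0, 0, 0, 1.2], [0, 0, -9.7, 0, 0, 0, 1.2]],
  ],
)

```text
t: 2.7
tcp_pos: [0.4527, 0.3337, 0.1247]
tool_rot: [-0.036, 0.999, 0.002, 0.004]
force: [1.0, -0.0, -0.7]
finger_gap: 0.188
gripper_force: 39.4
```

carry_out(
  targets=[
    [[-1.5, -3, 0, 0, 0, 7, 1.2], [-3, -6, 0, 0, 0, 14, 1.2], [-4.5, -9, 0, 0, 0, 21, 1.2], [-6, -12, 0, 0, 0, 28, 1.2], [-7.5, -15, 0, 0, 0, 35, 1.2], [-9, -18, 0, 0, 0, 42, 1.2], [-10.5, -21, 0, 0, 0, 49, 1.2], [-12, -24, 0, 0, 0, 56, 1.2], [-13.5, -27.5, 0, 0, 0, 63, 1.2], [-15, -31, 0, 0, 0, 70, 1.2], [-16.5, -34, 0, 0, 0, 77, 1.2], [-17.3, -36.45, 0, 0, 0, 84.5, 1.2]],
  ],
)

```text
t: 3.7
tcp_pos: [0.6507, -0.0214, 0.1197]
tool_rot: [0.646, 0.764, 0.0, 0.0]
force: [0.9, 0.1, 0.2]
finger_gap: 0.186
gripper_force: 39.4
```

carry_out(
  targets=[
    [[0, 0, 0, 0, 0, 0, 1.2], [0, 0, 0, 0, 0, 0, 1.2], [0, 0, 0, 0, 0, 0, 1.2]],
  ],
)

```text
t: 3.95
tcp_pos: [0.648, -0.018, 0.1196]
tool_rot: [0.643, 0.766, -0.001, -0.001]
force: [-1.0, -0.1, -0.5]
finger_gap: 0.186
gripper_force: 39.4
```

```bash
python3 -c "
from p import *
plan([[(649,-18.7,120,9.7),(649,-18.7,36.5,9.7),(649,-18.7,120,9.7)],[(675.5,-126.6,120,5)],[(675.5,-126.6,37,5),(675.5,-126.6,120,5)],[(590,-28.9,120,9.7)],[(590,-28.9,37,9.7)]])
s=manip.sense();print(R.from_quat(s['tool_rot']).as_matrix())"
```

```text
t 3.95 at [648.  -18.  119.6] gap 0.186 F [-1.  -0.1 -0.5]
0 (649, -18.7, 120, 9.7) -> [-0.09, 0.09, -0.04, -0.16, -0.09, 0.33]
0 (649, -18.7, 36.5, 9.7) -> [-0.1, 0.11, 8.31, -0.16, -0.09, 0.33]
0 (649, -18.7, 120, 9.7) -> [-0.09, 0.09, -0.04, -0.16, -0.09, 0.33]
1 (675.5, -126.6, 120, 5) -> [-11.08, 0.79, 0.0, 0.0, 0.0, 4.7]
2 (675.5, -126.6, 37, 5) -> [0.0, 0.0, 8.3, 0.0, 0.0, 0.0]
2 (675.5, -126.6, 120, 5) -> [0.0, 0.0, 0.0, 0.0, 0.0, 0.0]
3 (590, -28.9, 120, 9.7) -> [10.48, -7.67, 0.0, 0.0, 0.0, -4.7]
4 (590, -28.9, 37, 9.7) -> [0.0, 0.0, 8.3, 0.0, 0.0, 0.0]
[[-0.1742  0.9847 -0.003 ]
 [ 0.9847  0.1742  0.001 ]
 [ 0.0015 -0.0028 -1.    ]]
```

carry_out(
  targets=[
    [[0, 0, 3, 0, 0, 0, 1.2], [0, 0, 6, 0, 0, 0, 1.2], [0, 0, 7.5, 0, 0, 0, 1.2], [0, 0, 8.3, 0, 0, 0, 1.2], [0, 0, 8.35, 0, 0, 0, 1.2], [0, 0, 8.35, 0, 0, 0, 1.2], [0, 0, 8.35, 0, 0, 0, 1.2]],
  ],
)

```text
t: 4.53
tcp_pos: [0.6494, -0.0175, 0.0378]
tool_rot: [0.642, 0.767, 0.0, 0.0]
force: [0.3, 0.2, -0.0]
finger_gap: 0.192
gripper_force: 40.2
```

carry_out(
  targets=[
    [[0, 0, 0, 0, 0, 0, 3.2], [0, 0, 0, 0, 0, 0, 3.2], [0, 0, 0, 0, 0, 0, 3.2], [0, 0, -1, 0, 0, 0, 3.2], [0, 0, -4, 0, 0, 0, 3.2], [0, 0, -8.35, 0, 0, 0, 3.2], [-3, 0.2, -8.35, 0, 0, 1, 3.2], [-7, 0.5, -8.35, 0, 0, 3, 3.2], [-11.1, 0.8, -8.35, 0, 0, 4.7, 3.2], [-11.1, 0.8, -8.35, 0, 0, 4.7, 3.2], [-11.1, 0.8, -8.35, 0, 0, 4.7, 3.2], [-11.1, 0.8, -8.35, 0, 0, 4.7, 3.2]],
  ],
)

```text
t: 5.53
tcp_pos: [0.6759, -0.1264, 0.1211]
tool_rot: [0.674, 0.739, 0.0, -0.0]
force: [-0.0, -0.2, -0.7]
finger_gap: 0.374
gripper_force: 0.0
```

carry_out(
  targets=[
    [[0, 0, 3, 0, 0, 0, 3.2], [0, 0, 6, 0, 0, 0, 3.2], [0, 0, 7.5, 0, 0, 0, 3.2], [0, 0, 8.3, 0, 0, 0, 3.2], [0, 0, 8.3, 0, 0, 0, 3.2], [0, 0, 8.3, 0, 0, 0, 1.2], [0, 0, 8.3, 0, 0, 0, 1.2], [0, 0, 8.3, 0, 0, 0, 1.2], [0, 0, 8.3, 0, 0, 0, 1.2]],
  ],
)

```text
t: 6.28
tcp_pos: [0.6774, -0.1266, 0.0393]
tool_rot: [0.674, 0.739, 0.0, 0.001]
force: [-0.3, -0.1, -0.2]
finger_gap: 0.182
gripper_force: 42.3
```

carry_out(
  targets=[
    [[0, 0, -2, 0, 0, 0, 1.2], [0, 0, -5, 0, 0, 0, 1.2], [0, 0, -8.3, 0, 0, 0, 1.2], [2.5, -1.8, -8.3, 0, 0, -1, 1.2], [5, -3.6, -8.3, 0, 0, -2.5, 1.2], [7.5, -5.4, -8.3, 0, 0, -4, 1.2], [10.45, -7.65, -8.3, 0, 0, -4.7, 1.2], [10.45, -7.65, -8.3, 0, 0, -4.7, 1.2], [10.45, -7.65, -8.3, 0, 0, -4.7, 1.2], [10.45, -7.65, -8.3, 0, 0, -4.7, 1.2]],
  ],
)

```text
t: 7.12
tcp_pos: [0.5919, -0.0297, 0.1219]
tool_rot: [0.643, 0.766, 0.001, 0.002]
force: [0.2, -0.3, 0.6]
finger_gap: 0.183
gripper_force: 42.3
```

Run:
```python
from p import *
s=cams.snapshot("scene")[:,:,::-1]
cv2.imwrite("pics/g2.png",crop(s,212,165,150,110,5))
M=(442.5,-84.9);C=(572.5,80.1)
plan([[(590,-28.9,120,9.7)],[(590,-28.9,37,9.7),(590,-28.9,120,9.7),(*M,120,66)],[(*M,26,66),(*M,120,66)],[(*C,120,9.7)],[(*C,37,9.7)]])
```

```text
t 7.17 at [592.4 -30.2 121.7] gap 0.179 F [ 0.8 -0.6  0.2]
0 (590, -28.9, 120, 9.7) -> [0.17, -0.21, 0.17, 0.18, 0.09, 0.28]
1 (590, -28.9, 37, 9.7) -> [0.0, 0.0, 8.3, 0.0, 0.0, 0.0]
1 (590, -28.9, 120, 9.7) -> [0.0, 0.0, 0.0, 0.0, 0.0, 0.0]
1 (442.5, -84.9, 120, 66) -> [-3.03, -15.48, 0.0, 0.0, 0.0, -56.3]
2 (442.5, -84.9, 26, 66) -> [0.0, 0.0, 9.4, 0.0, 0.0, 0.0]
2 (442.5, -84.9, 120, 66) -> [0.0, 0.0, 0.0, 0.0, 0.0, 0.0]
3 (572.5, 80.1, 120, 9.7) -> [-5.16, 20.36, 0.0, 0.0, 0.0, 56.3]
4 (572.5, 80.1, 37, 9.7) -> [0.0, 0.0, 8.3, 0.0, 0.0, 0.0]
```

View pics/g2.png

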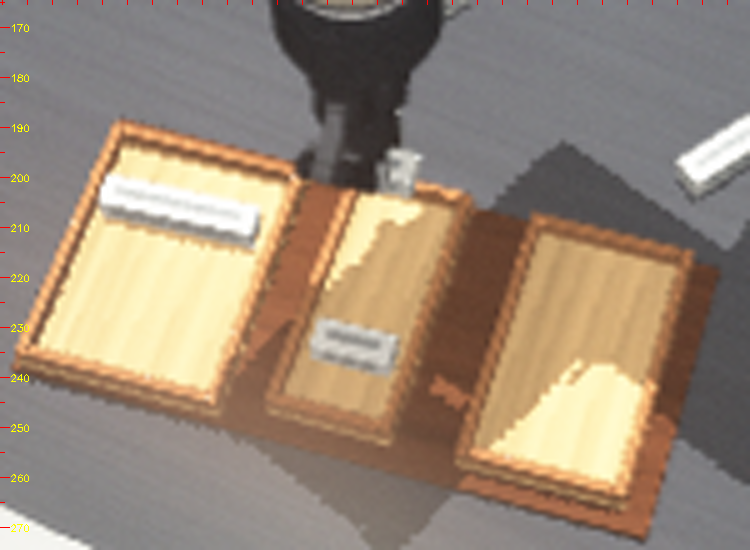

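short_a is flat and square in the far slot of the narrow tray, at scene (282,233). I'm lowering short_b into the near slot, then moving on to med_a.

carry_out(
  targets=[
    [[0.1, -0.15, 3, 0, 0, 0, 1.2], [0.1, -0.15, 6, 0, 0, 0, 1.2], [0.1, -0.15, 7.5, 0, 0, 0, 1.2], [0.1, -0.15, 8.2, 0, 0, 0, 1.2], [0.1, -0.15, 8.3, 0, 0, 0, 1.2], [0.1, -0.15, 8.3, 0, 0, 0, 1.2], [0.1, -0.15, 8.3, 0, 0, 0, 1.2], [0.1, -0.15, 8.3, 0, 0, 0, 3.2], [0.1, -0.15, 8.3, 0, 0, 0, 3.2], [0.1, -0.15, 8.3, 0, 0, 0, 3.2]],
  ],
)

```text
t: 8.0
tcp_pos: [0.5896, -0.029, 0.0379]
tool_rot: [0.643, 0.766, 0.0, 0.0]
force: [-0.5, -0.5, -0.2]
finger_gap: 0.372
gripper_force: 0.0
```

carry_out(
  targets=[
    [[0, 0, -3, 0, 0, 0, 3.4], [0, 0, -6, 0, 0, 0, 3.4], [0, 0, -8.4, 0, 0, 0, 3.4], [-0.4, -2, -8.4, 0, 0, -7, 3.4], [-0.8, -4, -8.4, 0, 0, -14, 3.4], [-1.2, -6, -8.4, 0, 0, -21, 3.4], [-1.6, -8, -8.4, 0, 0, -28, 3.4], [-2, -10, -8.4, 0, 0, -35, 3.4], [-2.4, -12, -8.4, 0, 0, -42, 3.4], [-2.8, -14, -8.4, 0, 0, -49, 3.4], [-3.05, -15.5, -8.4, 0, 0, -56.3, 3.4], [-3.05, -15.5, -8.4, 0, 0, -56.3, 3.4]],
  ],
)

```text
t: 9.0
tcp_pos: [0.4384, -0.0854, 0.1217]
tool_rot: [0.205, 0.979, 0.0, -0.002]
force: [-0.9, 0.8, -0.1]
finger_gap: 0.395
gripper_force: 0.0
```

carry_out(
  targets=[
    [[0, 0, 0, 0, 0, 0, 3.4], [0, 0, 0, 0, 0, 0, 3.4], [0, 0, 0, 0, 0, 0, 3.4], [0, 0, 0, 0, 0, 0, 3.4]],
  ],
)

```text
t: 9.33
tcp_pos: [0.4427, -0.0856, 0.1219]
tool_rot: [0.205, 0.979, -0.0, 0.001]
force: [0.3, 0.8, -0.3]
finger_gap: 0.402
gripper_force: 0.0
```

Run:
```python
from p import *
M=(442.5,-84.9);C=(572.5,80.1)
plan([[(*M,26,66),(*M,120,66)],[(*C,120,9.7)],[(*C,37,9.7)]])
```

```text
t 9.33 at [442.7 -85.6 121.9] gap 0.402 F [ 0.3  0.8 -0.3]
0 (442.5, -84.9, 26, 66) -> [0.06, 0.05, 9.59, 0.0, 0.07, 0.29]
0 (442.5, -84.9, 120, 66) -> [0.05, 0.05, 0.19, 0.0, 0.07, 0.29]
1 (572.5, 80.1, 120, 9.7) -> [-5.16, 20.36, 0.0, 0.0, 0.0, 56.3]
2 (572.5, 80.1, 37, 9.7) -> [0.0, 0.0, 8.3, 0.0, 0.0, 0.0]
```

carry_out(
  targets=[
    [[0, 0, 3, 0, 0, 0, 3.4], [0, 0, 6, 0, 0, 0, 3.4], [0, 0, 8.5, 0, 0, 0, 3.4], [0, 0, 9.6, 0, 0, 0, 3.4], [0, 0, 9.6, 0, 0, 0, 3.4], [0, 0, 9.6, 0, 0, 0, 1.2], [0, 0, 9.6, 0, 0, 0, 1.2], [0, 0, 9.6, 0, 0, 0, 1.2], [0, 0, 9.6, 0, 0, 0, 1.2], [0, 0, 9.6, 0, 0, 0, 1.2]],
  ],
)

```text
t: 10.17
tcp_pos: [0.4422, -0.0858, 0.0266]
tool_rot: [0.205, 0.979, -0.0, 0.001]
force: [0.9, -0.4, -0.5]
finger_gap: 0.185
gripper_force: 41.7
```

carry_out(
  targets=[
    [[0, 0, -2, 0, 0, 0, 1.2], [0, 0, -5, 0, 0, 0, 1.2], [0, 0, -8, 0, 0, 0, 1.2], [-0.5, 2, -9.4, 0, 0, 6, 1.2], [-1.1, 4.5, -9.4, 0, 0, 13, 1.2], [-1.7, 7, -9.4, 0, 0, 20, 1.2], [-2.3, 9.5, -9.4, 0, 0, 27, 1.2], [-3, 12, -9.4, 0, 0, 34, 1.2], [-3.6, 14.5, -9.4, 0, 0, 41, 1.2], [-4.3, 17, -9.4, 0, 0, 48, 1.2], [-5, 19.5, -9.4, 0, 0, 54, 1.2], [-5.15, 20.35, -9.4, 0, 0, 56.3, 1.2]],
  ],
)

```text
t: 11.17
tcp_pos: [0.5733, 0.0825, 0.1207]
tool_rot: [0.644, 0.765, 0.002, 0.002]
force: [0.3, -0.3, 0.4]
finger_gap: 0.187
gripper_force: 41.7
```

carry_out(
  targets=[
    [[0, 0, 0, 0, 0, 0, 1.2], [0, 0, 0, 0, 0, 0, 1.2], [0, 0, 0, 0, 0, 0, 1.2], [0, 0, 0, 0, 0, 0, 1.2]],
  ],
)

```text
t: 11.5
tcp_pos: [0.5696, 0.0792, 0.1198]
tool_rot: [0.643, 0.766, -0.0, -0.0]
force: [-0.1, 0.4, -0.3]
finger_gap: 0.183
gripper_force: 41.7
```

Run:
```python
from p import *
C=(572.5,80.1);M=(443.9,113.2);W=(675.5,-126.2)
plan([[(*C,37,9.7)],[(*C,120,9.7),(*M,120,61.5)],[(*M,26,61.5),(*M,120,61.5)],[(*W,120,9.7)],[(*W,37,9.7)]])
```

```text
t 11.5 at [569.6  79.2 119.8] gap 0.183 F [-0.1  0.4 -0.3]
0 (572.5, 80.1, 37, 9.7) -> [0.03, 0.31, 8.28, -0.07, -0.01, 0.28]
1 (572.5, 80.1, 120, 9.7) -> [0.0, 0.0, -8.3, 0.0, 0.0, 0.0]
1 (443.9, 113.2, 120, 61.5) -> [5.43, -12.12, -8.3, 0.0, 0.0, -51.8]
2 (443.9, 113.2, 26, 61.5) -> [0.0, 0.0, 9.4, 0.0, 0.0, 0.0]
2 (443.9, 113.2, 120, 61.5) -> [0.0, 0.0, 0.0, 0.0, 0.0, 0.0]
3 (675.5, -126.2, 120, 9.7) -> [-31.78, -9.99, 0.0, 0.0, 0.0, 51.8]
4 (675.5, -126.2, 37, 9.7) -> [0.0, 0.0, 8.3, 0.0, 0.0, 0.0]
```

carry_out(
  targets=[
    [[0, 0.15, 3, 0, 0, 0, 1.2], [0, 0.15, 6, 0, 0, 0, 1.2], [0, 0.15, 7.5, 0, 0, 0, 1.2], [0, 0.15, 8.15, 0, 0, 0, 1.2], [0, 0.15, 8.2, 0, 0, 0, 1.2], [0, 0.15, 8.2, 0, 0, 0, 1.2], [0, 0.15, 8.2, 0, 0, 0, 1.2], [0, 0.15, 8.2, 0, 0, 0, 3.2], [0, 0.15, 8.2, 0, 0, 0, 3.2], [0, 0.15, 8.2, 0, 0, 0, 3.2]],
  ],
)

```text
t: 12.33
tcp_pos: [0.5724, 0.0802, 0.0383]
tool_rot: [0.643, 0.766, 0.0, 0.0]
force: [0.3, 0.1, 0.4]
finger_gap: 0.381
gripper_force: 0.0
```

carry_out(
  targets=[
    [[0, 0, -3, 0, 0, 0, 3.4], [0, 0, -6, 0, 0, 0, 3.4], [0, 0, -8.2, 0, 0, 0, 3.4], [0.7, -1.5, -8.2, 0, 0, -7, 3.4], [1.4, -3, -8.2, 0, 0, -14, 3.4], [2.1, -4.5, -8.2, 0, 0, -21, 3.4], [2.8, -6, -8.2, 0, 0, -28, 3.4], [3.5, -8, -8.2, 0, 0, -35, 3.4], [4.4, -10, -8.2, 0, 0, -42, 3.4], [5, -11.5, -8.2, 0, 0, -49, 3.4], [5.45, -12.1, -8.2, 0, 0, -51.8, 3.4], [5.45, -12.1, -8.2, 0, 0, -51.8, 3.4]],
  ],
)

```text
t: 13.33
tcp_pos: [0.4409, 0.1135, 0.12]
tool_rot: [0.243, 0.97, -0.0, -0.001]
force: [-0.5, 0.2, -0.8]
finger_gap: 0.394
gripper_force: 0.0
```

carry_out(
  targets=[
    [[0, 0, 0, 0, 0, 0, 3.4], [0, 0, 0, 0, 0, 0, 3.4], [0, 0, 0, 0, 0, 0, 3.4], [0, 0, 0, 0, 0, 0, 3.4], [0, 0, 0, 0, 0, 0, 3.4]],
  ],
)

```text
t: 13.75
tcp_pos: [0.4441, 0.1128, 0.1198]
tool_rot: [0.244, 0.97, 0.0, 0.0]
force: [1.0, 0.1, 0.2]
finger_gap: 0.395
gripper_force: 0.0
```

Run:
```python
from p import *
M=(443.9,113.2);W=(675.5,-126.2)
plan([[(*M,26,61.5),(*M,120,61.5)],[(*W,120,9.7)],[(*W,37,9.7)]])
```

```text
t 13.75 at [444.1 112.8 119.8] gap 0.395 F [1.  0.1 0.2]
0 (443.9, 113.2, 26, 61.5) -> [0.04, 0.03, 9.38, 0.01, 0.03, 0.26]
0 (443.9, 113.2, 120, 61.5) -> [0.04, 0.03, -0.02, 0.01, 0.03, 0.26]
1 (675.5, -126.2, 120, 9.7) -> [-31.78, -9.99, 0.0, 0.0, 0.0, 51.8]
2 (675.5, -126.2, 37, 9.7) -> [0.0, 0.0, 8.3, 0.0, 0.0, 0.0]
```

carry_out(
  targets=[
    [[0, 0, 3, 0, 0, 0, 3.4], [0, 0, 6, 0, 0, 0, 3.4], [0, 0, 8.5, 0, 0, 0, 3.4], [0, 0, 9.4, 0, 0, 0, 3.4], [0, 0, 9.4, 0, 0, 0, 3.4], [0, 0, 9.4, 0, 0, 0, 1.2], [0, 0, 9.4, 0, 0, 0, 1.2], [0, 0, 9.4, 0, 0, 0, 1.2], [0, 0, 9.4, 0, 0, 0, 1.2], [0, 0, 9.4, 0, 0, 0, 1.2]],
  ],
)

```text
t: 14.58
tcp_pos: [0.444, 0.113, 0.0267]
tool_rot: [0.244, 0.97, 0.0, 0.001]
force: [0.0, 0.5, -0.9]
finger_gap: 0.18
gripper_force: 41.4
```

carry_out(
  targets=[
    [[0, 0, -2, 0, 0, 0, 1.2], [0, 0, -5, 0, 0, 0, 1.2], [0, 0, -8, 0, 0, 0, 1.2], [-3, -1, -9.4, 0, 0, 6, 1.2], [-6.5, -2, -9.4, 0, 0, 12, 1.2], [-10, -3, -9.4, 0, 0, 18, 1.2], [-13.5, -4.2, -9.4, 0, 0, 24, 1.2], [-17, -5.3, -9.4, 0, 0, 30, 1.2], [-20.5, -6.4, -9.4, 0, 0, 36, 1.2], [-24, -7.5, -9.4, 0, 0, 42, 1.2], [-28, -8.8, -9.4, 0, 0, 48, 1.2], [-31.8, -10, -9.4, 0, 0, 51.8, 1.2]],
  ],
)

```text
t: 15.58
tcp_pos: [0.6771, -0.1268, 0.1203]
tool_rot: [0.645, 0.765, -0.0, -0.0]
force: [0.2, 0.1, -1.5]
finger_gap: 0.184
gripper_force: 41.5
```

carry_out(
  targets=[
    [[0, 0, 0, 0, 0, 0, 1.2], [0, 0, 0, 0, 0, 0, 1.2], [0, 0, 0, 0, 0, 0, 1.2], [0, 0, 0, 0, 0, 0, 1.2], [0, 0, 0, 0, 0, 0, 1.2]],
  ],
)

```text
t: 16.0
tcp_pos: [0.6752, -0.124, 0.1198]
tool_rot: [0.642, 0.766, -0.0, -0.001]
force: [0.1, -0.4, 0.6]
finger_gap: 0.182
gripper_force: 41.5
```

Run:
```python
from p import *
M=(429.8,-344.5);W=(675.5,-126.2);C=(631.7,90.3)
plan([[(*W,37,9.7)],[(*W,120,9.7),(*M,120,-77)],[(*M,26,-77),(*M,120,-77)],[(*C,120,9.7)],[(*C,37,9.7)]])
```

```text
t 16.0 at [ 675.2 -124.   119.8] gap 0.182 F [ 0.1 -0.4  0.6]
0 (675.5, -126.2, 37, 9.7) -> [-0.23, -0.0, 8.28, -0.09, -0.06, 0.38]
1 (675.5, -126.2, 120, 9.7) -> [0.0, 0.0, -8.3, 0.0, 0.0, 0.0]
1 (429.8, -344.5, 120, -77) -> [-17.38, -27.9, -8.3, 0.0, 0.0, 86.7]
2 (429.8, -344.5, 26, -77) -> [0.0, 0.0, 9.4, 0.0, 0.0, 0.0]
2 (429.8, -344.5, 120, -77) -> [0.0, 0.0, 0.0, 0.0, 0.0, 0.0]
3 (631.7, 90.3, 120, 9.7) -> [29.45, -37.82, 0.0, 0.0, 0.0, -86.7]
4 (631.7, 90.3, 37, 9.7) -> [0.0, 0.0, 8.3, 0.0, 0.0, 0.0]
```

carry_out(
  targets=[
    [[-0.1, 0, 3, 0, 0, 0, 1.2], [-0.1, 0, 6, 0, 0, 0, 1.2], [-0.1, 0, 7.5, 0, 0, 0, 1.2], [-0.1, 0, 8.15, 0, 0, 0, 1.2], [-0.1, 0, 8.2, 0, 0, 0, 1.2], [-0.1, 0, 8.2, 0, 0, 0, 1.2], [-0.1, 0, 8.2, 0, 0, 0, 1.2], [-0.1, 0, 8.2, 0, 0, 0, 3.2], [-0.1, 0, 8.2, 0, 0, 0, 3.2], [-0.1, 0, 8.2, 0, 0, 0, 3.2]],
  ],
)

```text
t: 16.83
tcp_pos: [0.6769, -0.1265, 0.0382]
tool_rot: [0.643, 0.766, 0.0, 0.0]
force: [0.2, 0.5, -0.7]
finger_gap: 0.376
gripper_force: 0.0
```

carry_out(
  targets=[
    [[0, 0, -3, 0, 0, 0, 3.4], [0, 0, -6, 0, 0, 0, 3.4], [0, 0, -8.2, 0, 0, 0, 3.4], [-1.5, -2.3, -8.2, 0, 0, 7, 3.4], [-3, -4.6, -8.2, 0, 0, 14, 3.4], [-4.5, -7, -8.2, 0, 0, 21, 3.4], [-6, -9.3, -8.2, 0, 0, 28, 3.4], [-7.5, -11.6, -8.2, 0, 0, 35, 3.4], [-8.9, -14, -8.2, 0, 0, 42, 3.4], [-10.3, -16.3, -8.2, 0, 0, 49, 3.4], [-11.7, -18.6, -8.2, 0, 0, 56, 3.4], [-13, -21, -8.2, 0, 0, 63, 3.4]],
  ],
)

```text
t: 17.83
tcp_pos: [0.4917, -0.2921, 0.1202]
tool_rot: [0.949, 0.314, 0.0, 0.001]
force: [0.6, -0.9, -0.0]
finger_gap: 0.397
gripper_force: 0.0
```

carry_out(
  targets=[
    [[0, 0, 0, 0, 0, 5, 3.4], [0, 0, 0, 0, 0, 12, 3.4], [0, 0, 0, 0, 0, 19, 3.4], [0, 0, 0, 0, 0, 23.7, 3.4], [0, 0, 0, 0, 0, 23.7, 3.4], [0, 0, 0, 0, 0, 23.7, 3.4]],
  ],
)

```text
t: 18.33
tcp_pos: [0.4925, -0.291, 0.12]
tool_rot: [0.993, 0.117, 0.0, 0.0]
force: [-0.5, -0.2, 0.6]
finger_gap: 0.399
gripper_force: 0.0
```

Run:
```python
from p import *
M=(429.8,-344.5);C=(631.7,90.3)
plan([[(*M,120,-77)],[(*M,26,-77),(*M,120,-77)],[(*C,120,9.7)],[(*C,37,9.7)]])
```

```text
t 18.33 at [ 492.5 -291.   120. ] gap 0.399 F [-0.5 -0.2  0.6]
0 (429.8, -344.5, 120, -77) -> [-7.34, 3.75, 0.0, 0.02, -0.02, 0.42]
1 (429.8, -344.5, 26, -77) -> [0.0, 0.0, 9.4, 0.0, 0.0, 0.0]
1 (429.8, -344.5, 120, -77) -> [0.0, 0.0, 0.0, 0.0, 0.0, 0.0]
2 (631.7, 90.3, 120, 9.7) -> [29.45, -37.82, 0.0, 0.0, 0.0, -86.7]
3 (631.7, 90.3, 37, 9.7) -> [0.0, 0.0, 8.3, 0.0, 0.0, 0.0]
```

carry_out(
  targets=[
    [[-3.5, 1.8, 0, 0, 0, 0, 3.4], [-7.35, 3.75, 0, 0, 0, 0.4, 3.4], [-7.35, 3.75, 0, 0, 0, 0.4, 3.4], [-7.35, 3.75, 0, 0, 0, 0.4, 3.4], [-7.35, 3.75, 0, 0, 0, 0.4, 3.4], [-7.35, 3.75, 3, 0, 0, 0.4, 3.4], [-7.35, 3.75, 6, 0, 0, 0.4, 3.4], [-7.35, 3.75, 8.5, 0, 0, 0.4, 3.4], [-7.35, 3.75, 9.4, 0, 0, 0.4, 3.4], [-7.35, 3.75, 9.4, 0, 0, 0.4, 3.4], [-7.35, 3.75, 9.4, 0, 0, 0.4, 3.4]],
  ],
)

```text
t: 19.25
tcp_pos: [0.4303, -0.3437, 0.0259]
tool_rot: [0.994, 0.113, -0.0, -0.0]
force: [0.4, 0.1, 0.1]
finger_gap: 0.4
gripper_force: 0.0
```

carry_out(
  targets=[
    [[0, 0, 0, 0, 0, 0, 1.2], [0, 0, 0, 0, 0, 0, 1.2], [0, 0, 0, 0, 0, 0, 1.2], [0, 0, 0, 0, 0, 0, 1.2], [0, 0, 0, 0, 0, 0, 1.2], [0, 0, -2, 0, 0, 0, 1.2], [0, 0, -5, 0, 0, 0, 1.2], [0, 0, -8, 0, 0, 0, 1.2], [0, 0, -9.4, 0, 0, 0, 1.2]],
  ],
)

```text
t: 20.0
tcp_pos: [0.4304, -0.3455, 0.1232]
tool_rot: [0.994, 0.112, 0.001, 0.002]
force: [0.6, -0.8, 0.7]
finger_gap: 0.185
gripper_force: 40.5
```

carry_out(
  targets=[
    [[2, -2.6, 0, 0, 0, -6, 1.2], [4.3, -5.5, 0, 0, 0, -13, 1.2], [6.7, -8.6, 0, 0, 0, -20, 1.2], [9, -11.6, 0, 0, 0, -27, 1.2], [11.4, -14.6, 0, 0, 0, -34, 1.2], [13.8, -17.7, 0, 0, 0, -41, 1.2], [16.2, -20.8, 0, 0, 0, -48, 1.2], [18.6, -23.9, 0, 0, 0, -55, 1.2], [21, -27, 0, 0, 0, -62, 1.2], [23.4, -30, 0, 0, 0, -69, 1.2], [25.8, -33, 0, 0, 0, -76, 1.2], [28, -36, 0, 0, 0, -83, 1.2]],
  ],
)

```text
t: 21.0
tcp_pos: [0.6228, 0.0709, 0.1202]
tool_rot: [0.667, 0.745, 0.0, 0.0]
force: [0.8, -0.2, 0.0]
finger_gap: 0.183
gripper_force: 40.5
```

carry_out(
  targets=[
    [[0, 0, 0, 0, 0, -3.7, 1.2], [0, 0, 0, 0, 0, -3.7, 1.2], [0, 0, 0, 0, 0, -3.7, 1.2], [0, 0, 0, 0, 0, -3.7, 1.2]],
  ],
)

```text
t: 21.33
tcp_pos: [0.6213, 0.0682, 0.1198]
tool_rot: [0.646, 0.763, -0.0, -0.0]
force: [-0.5, 0.1, 0.4]
finger_gap: 0.184
gripper_force: 40.5
```

Run:
```python
from p import *
C=(631.7,90.3)
plan([[(*C,120,9.7)],[(*C,37,9.7)]])
```

```text
t 21.33 at [621.3  68.2 119.8] gap 0.184 F [-0.5  0.1  0.4]
0 (631.7, 90.3, 120, 9.7) -> [2.01, 1.39, -0.03, -0.06, 0.01, -0.25]
1 (631.7, 90.3, 37, 9.7) -> [0.0, 0.0, 8.3, 0.0, 0.0, 0.0]
```

carry_out(
  targets=[
    [[2, 1.4, 0, 0, 0, 0, 1.2], [2, 1.4, 0, 0, 0, 0, 1.2], [2, 1.4, 0, 0, 0, 0, 1.2], [2, 1.4, 0, 0, 0, 0, 1.2], [2, 1.4, 3, 0, 0, 0, 1.2], [2, 1.4, 6, 0, 0, 0, 1.2], [2, 1.4, 7.5, 0, 0, 0, 1.2], [2, 1.4, 8.15, 0, 0, 0, 1.2], [2, 1.4, 8.25, 0, 0, 0, 1.2], [2, 1.4, 8.25, 0, 0, 0, 1.2], [2, 1.4, 8.25, 0, 0, 0, 1.2]],
  ],
)

```text
t: 22.25
tcp_pos: [0.6323, 0.0901, 0.038]
tool_rot: [0.646, 0.763, -0.0, 0.0]
force: [-0.7, -0.5, 2.2]
finger_gap: 0.186
gripper_force: 41.6
```

carry_out(
  targets=[
    [[0, 0, 0, 0, 0, 0, 3.2], [0, 0, 0, 0, 0, 0, 3.2], [0, 0, 0, 0, 0, 0, 3.2], [0, 0, -3, 0, 0, 0, 3.2], [0, 0, -7, 0, 0, 0, 3.2], [0, 0, -11, 0, 0, 0, 3.2], [3, 0, -15, 0, 0, 0, 3.2], [7, 0, -15, 0, 0, 0, 3.2], [11, 0, -15, 0, 0, 0, 3.2], [15, 0, -15, 0, 0, 0, 3.2], [19, 0, -15, 0, 0, 0, 3.2], [22, 0, -15, 0, 0, 0, 3.2]],
  ],
)

```text
t: 23.25
tcp_pos: [0.5947, 0.3114, 0.1876]
tool_rot: [0.645, 0.764, 0.001, -0.0]
force: [-0.1, -0.1, 0.6]
finger_gap: 0.372
gripper_force: 0.0
```

carry_out(
  targets=[
    [[4, 0, 0, 0, 0, 0, 3.2], [8, 0, 0, 0, 0, 0, 3.2], [10, 0, 0, 0, 0, 0, 3.2], [10, 0, 0, 0, 0, 0, 3.2], [10, 0, 0, 0, 0, 0, 3.2], [10, 0, 0, 0, 0, 0, 3.2]],
  ],
)

```text
t: 23.75
tcp_pos: [0.5791, 0.4059, 0.187]
tool_rot: [0.645, 0.764, -0.001, 0.0]
force: [-0.7, -0.3, -0.6]
finger_gap: 0.374
gripper_force: 0.0
```

Run:
```python
from h import *
s=cams.snapshot("scene")[:,:,::-1];t=cams.snapshot("top")[:,:,::-1]
cv2.imwrite("pics/e.png",np.hstack([crop(s,212,185,150,90,5)[:,:,:],]));cv2.imwrite("pics/et.png",crop(t,258,110,160,100,5));cv2.imwrite("pics/full.png",np.vstack([s[60:300,120:520],t[80:290,110:510]]))
```

```text
(no output)
```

View pics/et.png

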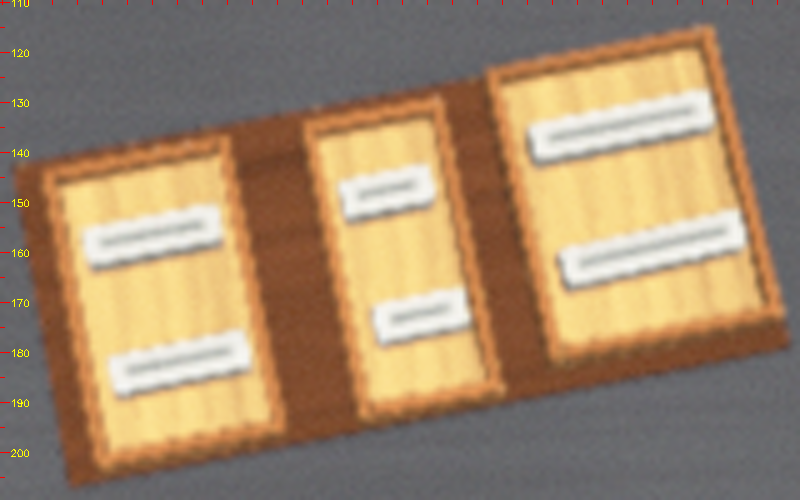

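View pics/full.png

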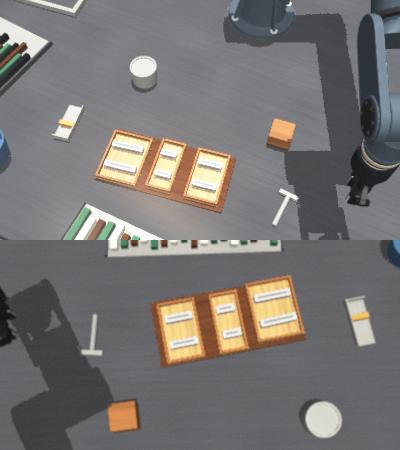

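Both final views show two bars lying flat in each tray, across the lane: mediums at top (288,157) and (294,182), shorts at (335,148) and (342,173), longs at (382,135) and (388,159). The tin, block, key and stick have not moved, and the arm is clear.

```bash
python3 -c "
from station import sign_off
print(sign_off())"
```

```text
the job is handed in; nothing more can be done
None
```

All six bars are sorted, two per tray and lying flat across their lanes (to within about 2° of square in the last top view); the tin, block, key and stick look undisturbed, and the job was handed in at about 24 s.

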